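# Fetch the bottle from the child-proof cupboard

## Robot

A 6-joint arm with a two-finger parallel gripper is mounted at the origin on a cart in front of the work surface, level with it; the furniture and walls round the work are solid. World frame = base frame: x ahead of the robot, y to its left, z up, the work surface at z = 0. Lengths are in m, angles in rad, forces in N, time in s.
With the tool pointing down it reaches from about 0.3 to 0.875 m from the base axis. Payload 6.4 kg.
Tool frame: the origin (TCP) lies midway between the tips of the shut fingers; the grasp point (between the pads) lies 19 mm behind it; z points along the fingers, y is the line along which they close (so a half turn about z gives the same grasp; the last joint's range is limited). The gripper opens to 85 mm and grips with 20 to 120 N. Pads are 22 mm wide; open, the fingers measure 114 mm over their backs; the gripper's body (76 mm by 85 mm) begins 54 mm behind the grasp point. The pads swing forward as they close: fully open they stand 13 mm farther back than shut.
Start: joints at [1.022, 0.181, 1.607, -0, 1.354, -0.206], TCP at [0.193, 0.542, 0.231] pointing down, gripper open.
Joint ranges: [-2.99, 2.99], [-0.89, 2.07], [0.3, 2.58], [-1.14, 4.28], [0, 2.63], [-3.12, 3.12]. Speed limits (rad/s): [2.57, 2.57, 3.01, 3.14, 3.14, 3.14].

## Interface

Orientations are given as a unit quaternion [w, x, y, z].
In Python, from bench import ctrl gives the robot as it stands. The module is installed in compiled form; this text tells all that it offers.
- The arm moves only by the tool move_arm, never from a script. Its argument "plan" is one flat list of numbers, 6 for each row, row after row: the shift along the world's x, y, z in units of 50 mm (1.0 is 50 mm), then the turn, a rotation vector about the world's x, y, z in rad. A call has 1 to 10 rows; each row is the pose to reach, as a shift and turn from the pose commanded when the call began; what a row does not reach only later rows make up. A row lasts 1/8 s, in which the tool goes at most 62.5 mm and 10.7 degrees, less where a joint would pass 70% of its speed; a pose out of reach is approached as far as the arm can. A call with a gripper value outside its range is refused whole. "grip" is the finger opening in mm, from 0 to 85.4, set as the call begins (left out, the last holds). The fingers move at their own pace and stop on an object; the grip force is fixed at half the most. Time passes only in rows, so rows that repeat a pose let the fingers close. It gives the time, the measured TCP pose, the force, the opening and the grip force at its end, in the units of the state.
- ctrl.get_obs(): the state, without advancing time (a new reading comes with each control period).
- ctrl.camera(name): name is "side" or "top"; returns a dict with "pixels" (480x640x3 uint8, red, green, blue), "fx", "fy", "cx", "cy" (pixels), "origin" and "attitude" of the camera in the world. Camera axes: x right, y down, z forward; pixel columns grow to the right and rows downward; lengths in m; the calibration is good to about 2 mm. A picture is of the moment at which its call begins. There is no depth.
- ctrl.hand_in(): hands the job in; it is judged then, once.
The state is a dict: "time_s": time; "q": joint angles; "dq": joint speeds; "joint_efforts": joint torques, N m; "eef_pos": TCP position; "eef_rot": TCP orientation; "wrist_force": force on the tool from outside, world axes, zero at the start; "torque": the same for the moment, N m; "opening": opening from 0.0 (shut) to 1.0 (fully open); "grasp_force": force on a finger pad.
Only numpy, scipy, OpenCV 4.12 (cv2) and the standard library are available. Lean on these libraries where they do the work, as an engineer would, in place of code of your own. Each camera call takes 0.05 s, during which the arm holds its last target. There are 200 camera calls.

## Task

Take the tall bottle out of the rack on the cupboard door and stand it upright in the wooden tray. The door opens only a hand's breadth before a hidden child-safety catch stops it: reach down through the gap, hold the catch down while you pull the door on past it, and swing it wide open and leave it so. The small clay pot stands in the door's way, so first set it upright somewhere else on the bench, without ever letting the door bump it; leave the squat jar in its rack and the tape measure and tape roll where they are.

Things in the scene. Friction and masses are not known exactly. Their poses are not given: they have to be found in the camera images.
- cupboard: Small wooden cupboard standing on the bench, fixed, 150 deep (x) x 240 wide (y) x 215 high. Origin: centre of its underside; its own -x is the front (front face of the carcass at x=-75), +z up. The front is closed by one door. Under the front edge of the roof, above the catch, sits a wooden strike block (y 45 to 105, 12 deep, underside 190 above the bench) behind which the catch hooks; elsewhere the roof's underside is at 205.
- door (a joint): Door hinge, rad. 0 shut, grows as it opens (free edge comes towards the robot, counter-clockwise from above), stop at 1.75. With the catch up it stops at about 0.23; the gap behind it, open from above, is then about 45 mm at the catch. Friction about 0.12 N m: the door stays where left. Panel 14 thick, top edge 214 above the bench, reaching to 242 from the hinge axis.
- door_hinge (a point): Point on the door's vertical hinge axis, 100 above the bench, at (-82, -125) in the cupboard's frame, to the right as the robot sees it. Its axes turn with the door: +y from the hinge along the panel's mid-plane to the free edge, +x out of the inside face, z up. Inside face at x=+7, outer face at x=-7.
- pull_tab (a point): Middle of the steel pull tab on the door's outer face: x=-32, y=200 in the door's axes (see door_hinge), 185 above the bench. An upright plate 14 wide (y) and 34 high (168 to 202 above the bench), standing 46 out of the face and ending in an upright bead 20 in diameter. Can be pinched from above, fingers closing along the door.
- catch_plate (a point): Middle of the top of the white press plate of the sprung catch, on the door's inside face: x=+33, y=200 in the door's axes (see door_hinge), 184 above the bench when up, 30 below the door's top edge. Plate 36 wide (y), reaching 60 out from the face; there a hook tooth 15 high stands up (60 to 68 out). Two guide ribs, 45 apart, stand 6 out of the face beside it.
- catch (a joint): How far the catch is pressed down, m. 0 up, end stop 0.016; spring 3 N at the start, 7 N at the stop. Pressed more than 0.010 the hook clears the block and the door can be pulled on; once the door is past about 0.40 rad the catch no longer matters.
- tall_bottle: Grey plastic bottle, 52 diameter, 165 high, 0.17 to 0.35 kg; the neck narrows to a white cap 25 in diameter and 16 high at the top (149 to 165 above its base). Origin: centre of its underside, z up. It stands in one of the two pockets of the rack on the inside of the door.
- squat_jar: Grey plastic jar, 52 diameter, 85 high, white lid; origin centre of its underside. Stands in the other pocket. The rack is part of the door: two open-topped pockets 66 x 66, floor 28 and walls up to 85 above the bench, centres at x=+40 and y=61 and 131 in the door's axes. Bottle and jar swap pockets from run to run.
- clay_pot_4: Small clay flower pot standing upright, mouth up, 74 diameter at the rim, 65 high, wall and rim about 6 to 9 thick; origin centre of its underside. Can be gripped by the rim, one finger inside. Stands in the path of the door. The bench is free left of the tray, x 0.44 to 0.52, y 0.37 to 0.40 m; between pot and tray stands a fixed bench vise, about 130 high.
- tray: Low open wooden tray, fixed, 150 (x) x 190 (y) x 28 high, walls 6, inner floor 6 above the bench; origin centre of its underside.
- tape_measure: Yellow tape measure, 38 x 82 x 64, bystander; origin centre of its underside.
- tape_roll_2: Roll of tape, 94 x 92 x 48, bystander; origin centre of its underside.
Mind the look-alikes: they are no part of the job. Leave any red look-alike of the clay_pot_4 alone.

How it is judged:
On the way, in this order (a step that is already met when the one before it is completed fails the run):
1. the catch is pressed down while the door stands ajar on it (value of joint catch above 0.009 m and value of joint door between 0.15 and 0.4 rad), for 0.05 s.
2. the door is swung wide open, past 65 degrees (value of joint door above 1.13 rad), for 0.2 s.
At the end, for the whole second after the job is handed in: The tall bottle stands upright (within 6 degrees), at rest, on the floor of the tray; the door is still open by more than 57 degrees; the squat jar stands in its pocket of the rack; the clay pot stands upright and at rest on the bench (x of tall_bottle in the frame of tray between -0.06 and 0.06 m and y of tall_bottle in the frame of tray between -0.08 and 0.08 m and height (world z) of tall_bottle between 0.002 and 0.012 m and angle between each of tall_bottle, clay_pot_4's own z axis and vertical below 0.1 rad and linear speed of each of tall_bottle, clay_pot_4 below 0.02 m/s and height (world z) of squat_jar above 0.02 m and angle between squat_jar's own z axis and vertical below 0.3 rad and height (world z) of clay_pot_4 below 0.008 m and value of joint door above 1 rad); the robot touches nothing.
It fails at once if the door or cupboard bumps the clay pot (contact force between cupboard and clay_pot_4 above 1 N).
It fails at once if the clay pot is knocked over (angle between clay_pot_4's own z axis and vertical above 0.7 rad).
It fails at once if the bottle is tipped over (angle between tall_bottle's own z axis and vertical above 0.7 rad).
It fails at once if the tape measure is shifted more than 4 cm (distance of tape_measure from where it was at the start of the episode above 0.04 m).
It fails at once if the tape roll is shifted more than 4 cm (distance of tape_roll_2 from where it was at the start of the episode above 0.04 m).
It also fails if it takes over 72 s, if anything falls off the work surface, if the arm or the gripper's body presses on something with over 40 N, if the wrist force passes 120 N, or if a joint passes its speed limit or range.

## Working session

There is one attempt and no reset: what is moved stays moved. The work goes in short steps, Python scripts to look and compute and a tool call to move; the robot and the scene stay as the last step left them, time stands still between calls to the robot, and variables do not carry over. Pictures are saved under pics/ and viewed, at most 13 in all, crops included, and the job is handed in when it is done.

Besides the shell and the picture viewer there is one more tool, called after "Call:" by a JSON object that holds its "method" and its "body". move_arm: Moves the arm, as the interface text tells. Its arguments: {"type":"object","properties":{"plan":{"type":"array"},"grip":{"type":"number"}},"required":["plan"]}

```bash
mkdir -p pics; cat > h.py <<'E'
import numpy as np, cv2
from bench import ctrl
from scipy.spatial.transform import Rotation as R
def att(c):
    a=np.array(c["attitude"],float)
    return a if a.shape==(3,3) else R.from_quat(a[[1,2,3,0]]).as_matrix()
def ray(c,u,v,z):
    d=att(c)@np.array([(u-c["cx"])/c["fx"],(v-c["cy"])/c["fy"],1.]);o=np.array(c["origin"])
    return o+d*(z-o[2])/d[2]
def proj(c,p):
    q=att(c).T@(np.array(p)-np.array(c["origin"]));return np.round([c["fx"]*q[0]/q[2]+c["cx"],c["fy"]*q[1]/q[2]+c["cy"]],1)
def snap(n,f):
    c=ctrl.camera(n);cv2.imwrite("pics/"+f,c["pixels"][...,::-1]);return c
E
python3 - <<'E'
from h import *
o=ctrl.get_obs();print({k:np.round(v,3) for k,v in o.items()})
for n in("top","side"):
    c=snap(n,n+"0.png");print(n,c["fx"],c["cx"],c["cy"],c["origin"],c["attitude"])
a,b=[cv2.imread(f"pics/{n}0.png") for n in("top","side")]
E
```

```text
{'time_s': np.float64(0.0), 'q': array([ 1.022,  0.182,  1.608, -0.   ,  1.354, -0.206]), 'dq': array([-0.001,  0.001, -0.002,  0.002, -0.001, -0.001]), 'joint_efforts': array([-1.0000e-03, -4.4488e+01, -3.5133e+01, -0.0000e+00,  9.0000e-03,
        0.0000e+00]), 'eef_pos': array([0.193, 0.541, 0.23 ]), 'eef_rot': array([-0.   ,  0.171,  0.985, -0.001]), 'wrist_force': array([-0.385, -0.178,  0.147]), 'torque': array([-0.036, -0.011, -0.012]), 'grasp_force': np.float64(0.0), 'opening': np.float64(1.001)}
top 615.5495286262044 323.03634107690397 247.72639302884437 [-0.02982752 -0.01880054  1.44721091] [ 0.15276614 -0.67909544  0.70200195 -0.15061593]
side 458.11758406895706 316.9689478482744 237.40606990897732 [-0.01102856 -0.08808386  0.99669192] [-0.22686532  0.72022856 -0.62321287  0.20349119]
```

View pics/top0.png

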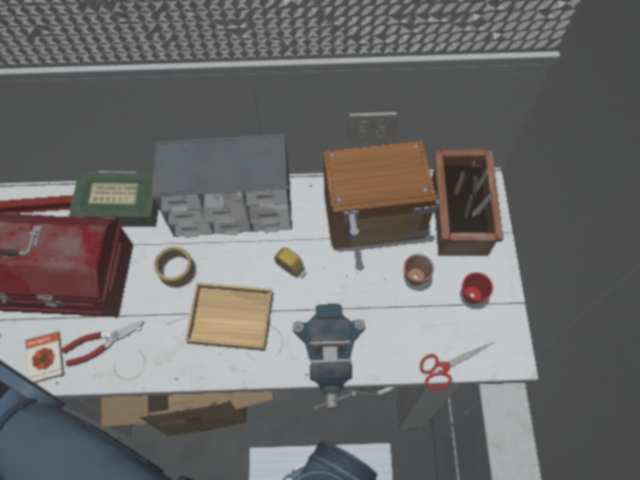

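View pics/side0.png

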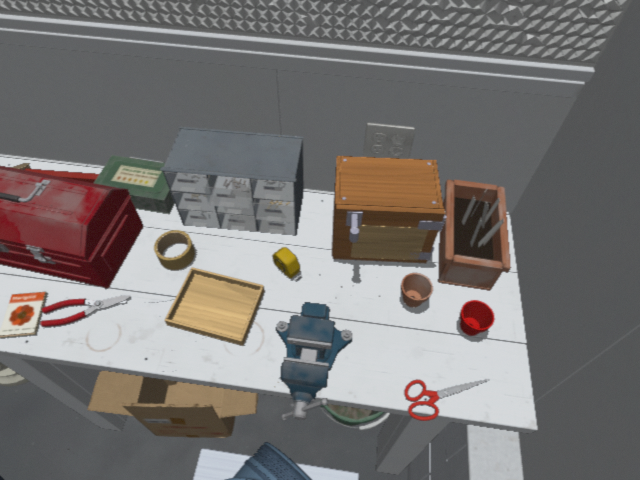

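Pot candidates in the top view are the terracotta pot at (418,270) and the red pot at (477,289). The red one is the look-alike, so I choose the terracotta one and will check it in a close crop.

```bash
python3 - <<'E'
from h import *
a,b=[cv2.imread(f"pics/{n}0.png") for n in("top","side")]
A=cv2.resize(a[135:305,310:510],None,fx=2,fy=2.0*1,interpolation=3);A=cv2.resize(a[135:305,310:510],(800*1//2,340))
B=cv2.resize(b[150:320,320:520],(400,340),interpolation=2)
cv2.imwrite("pics/crop0.png",np.hstack([A,B]))
T,S=ctrl.camera("top"),ctrl.camera("side")
def blob(im,f):
    hsv=cv2.cvtColor(im,cv2.COLOR_BGR2HSV);m=f(hsv).astype(np.uint8);return m
for n,im,c,(x0,y0,x1,y1) in(("top",a,T,(395,250,445,292)),("side",b,S,(392,268,440,312))):
    h=cv2.cvtColor(im,cv2.COLOR_BGR2HSV)[y0:y1,x0:x1]
    m=((h[...,1]>70)&((h[...,0]<15)|(h[...,0]>170))).astype(np.uint8)
    k,l,s,_=cv2.connectedComponentsWithStats(m);i=1+s[1:,4].argmax();print(n,s[i]+[x0,y0,0,0,0])
# rim in top view
for n,c,px in(("top",T,(419,268)),("side",S,(417,288))): print(n,"rim",ray(c,*px,0.065).round(3))
for c,pts in((T,[(324,152),(425,144),(434,196),(330,213)]),(S,[(337,160),(438,159),(441,203),(334,208)])):
    print("roof",[ray(c,*p,.215)[:2].round(3) for p in pts])
for c,pts in((T,[(196,284),(273,291),(264,348),(188,343)]),(S,[(198,270),(264,289),(240,341),(167,309)])):
    P=[ray(c,*p,.028)[:2].round(3) for p in pts];print("tray",P,np.mean(P,0))
for c,p in((T,(289,261)),(S,(287,262))):print("tape",ray(c,*p,.05)[:2])
for c,p in((T,(174,266)),(S,(174,249))):print("roll",ray(c,*p,.04)[:2])
for c,p in((T,(331,345)),(S,(309,345))):print("vise",ray(c,*p,.12)[:2])
E
```

```text
top [405 257  23  25 232]
side [401 273  31  34 665]
top rim [ 0.546 -0.256  0.065]
side rim [ 0.539 -0.254  0.065]
roof [array([ 0.789, -0.034]), array([ 0.803, -0.276]), array([ 0.66 , -0.282]), array([ 0.625, -0.043])]
roof [array([ 0.773, -0.033]), array([ 0.813, -0.272]), array([ 0.676, -0.277]), array([ 0.626, -0.044])]
tray [array([0.537, 0.293]), array([0.512, 0.102]), array([0.369, 0.123]), array([0.387, 0.303])] [0.45125 0.20525]
tray [array([0.533, 0.275]), array([0.505, 0.103]), array([0.368, 0.129]), array([0.42 , 0.316])] [0.4565  0.20575]
tape [0.58183678 0.0604507 ]
tape [0.57468749 0.0590106 ]
roll [0.58274873 0.34752232]
roll [0.57723637 0.34772252]
vise [ 0.34512676 -0.03488577]
vise [ 0.3433346  -0.03079617]
```

View pics/crop0.png

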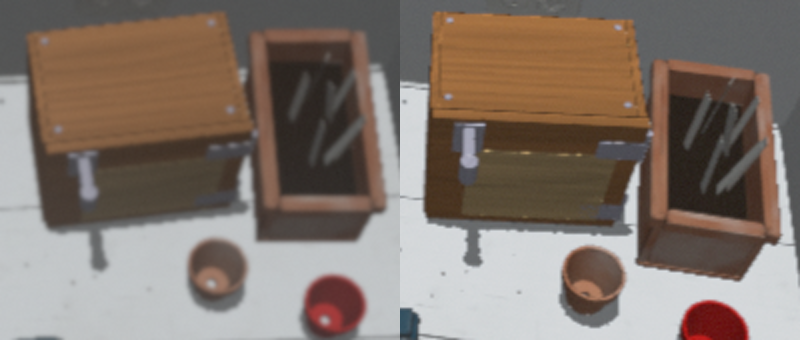

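The crop shows the terracotta pot upright, with its rim at about top (418.5,266.5) and side (416.5,287.5). The red look-alike stands beside it. The door is shut, with the pull tab's bead near top (354,227) and side (354,230).

```bash
python3 - <<'E'
from h import *
T,S=ctrl.camera("top"),ctrl.camera("side")
for c,pts in((T,[(324,151),(429,142.5),(435,201.5),(331,208.5)]),(S,[(336,156.5),(438.5,161),(444,210),(335,201.5)])):
    P=np.array([ray(c,*p,.215)[:2] for p in pts]);print(P.round(3).tolist(),np.degrees(np.arctan2(*(P[0]-P[1])[[0,1]])).round(1),np.degrees(np.arctan2(*(P[3]-P[2])[[0,1]])).round(1),P.mean(0).round(3))
for c,p in((T,(418.5,266.5)),(S,(416.5,287.5))):print("rim",ray(c,*p,.065)[:2].round(3))
for c,p in((T,(353.5,226.5)),(S,(354.5,230))):print("bead",ray(c,*p,.202)[:2].round(3))
for c,p in((T,(351,213.5)),(S,(353.5,212))):print("tab root top",ray(c,*p,.202)[:2].round(3))
for s,c,f in(("top",T,0),("side",S,0)):
    h=cv2.cvtColor(c["pixels"][...,::-1].copy(),cv2.COLOR_BGR2HSV)
    m=((h[...,0]>22)&(h[...,0]<32)&(h[...,1]>150)&(h[...,2]>90)).astype(np.uint8);k,l,st,ce=cv2.connectedComponentsWithStats(m);i=1+st[1:,4].argmax();print("tm",st[i],ce[i])
E
```

```text
[[0.792, -0.034], [0.807, -0.286], [0.646, -0.283], [0.636, -0.045]] -3.3 -2.3 [ 0.72  -0.162]
[[0.785, -0.03], [0.806, -0.273], [0.656, -0.284], [0.645, -0.044]] -5.1 -2.8 [ 0.723 -0.158]
rim [ 0.55  -0.256]
rim [ 0.541 -0.253]
bead [ 0.595 -0.095]
bead [ 0.582 -0.094]
tab root top [ 0.629 -0.091]
tab root top [ 0.632 -0.087]Traceback (most recent call last):
  File "<stdin>", line 10, in <module>
ValueError: attempt to get argmax of an empty sequence
```

Call:
{"method": "move_arm", "body": {"plan": [6.4,-15.9,0,0,0,-1.227,6.4,-15.9,0,0,0,-1.227,6.4,-15.9,0,0,0,-1.227,6.4,-15.9,0,0,0,-1.227,6.4,-15.9,0,0,0,-1.227,6.4,-15.9,0,0,0,-1.227,6.4,-15.9,0,0,0,-1.227,6.4,-15.9,0,0,0,-1.227,6.4,-15.9,0,0,0,-1.227,6.4,-15.9,0,0,0,-1.227], "grip": 44}}

```text
time_s: 1.55
eef_pos: [0.4272, -0.0404, 0.2317]
eef_rot: [0.001, 0.707, 0.707, 0.0]
wrist_force: [1.1, 0.2, -0.1]
opening: 0.513
grasp_force: 0.0
```

Call:
{"method": "move_arm", "body": {"plan": [1.73,-4.32,0,0,0,0,1.73,-4.32,0,0,0,0,1.73,-4.32,0,0,0,0,1.73,-4.32,0,0,0,0,1.73,-4.32,-1.8,0,0,0,1.73,-4.32,-1.8,0,0,0,1.73,-4.32,-1.8,0,0,0]}}

```text
time_s: 2.42
eef_pos: [0.5114, -0.2531, 0.1385]
eef_rot: [-0.003, 0.707, 0.707, -0.0]
wrist_force: [-0.2, 0.6, -0.2]
opening: 0.516
grasp_force: 0.0
```

```bash
python3 - <<'E'
from h import *
p=ctrl.get_obs()["eef_pos"];print(p)
T=snap("top","t1.png");S=snap("side","s1.png")
print(proj(T,p),proj(S,p))
I=[]
for c in(T,S):
    u,v=proj(c,p).astype(int);I.append(cv2.resize(c["pixels"][v-50:v+50,u-50:u+50,::-1],(400,400),interpolation=2));print(u-50,v-50)
cv2.imwrite("pics/crop1.png",np.hstack(I))
E
```

```text
[ 0.51136129 -0.25306277  0.1384817 ]
[423.2 269.3] [422.6 282.5]
373 219
372 232
```

View pics/crop1.png

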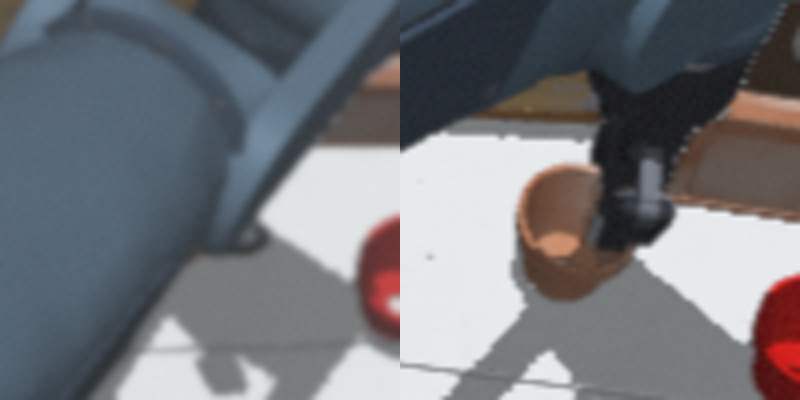

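Call:
{"method": "move_arm", "body": {"plan": [0,0,-1,0,0,0,0,0,-1.6,0,0,0,0,0,-2.1,0,0,0,0,0,-2.1,0,0,0]}}

```text
time_s: 3.02
eef_pos: [0.5132, -0.254, 0.0365]
eef_rot: [-0.0, 0.707, 0.708, -0.0]
wrist_force: [-0.6, -0.1, 0.1]
opening: 0.512
grasp_force: 0.0
```

Call:
{"method": "move_arm", "body": {"plan": [0,0,0,0,0,0,0,0,0,0,0,0,0,0,0,0,0,0,0,0,0,0,0,0,0,0,0,0,0,0], "grip": 0}}

```text
time_s: 3.65
eef_pos: [0.5165, -0.2557, 0.0399]
eef_rot: [0.004, 0.707, 0.707, 0.001]
wrist_force: [3.4, 1.9, 8.3]
opening: 0.093
grasp_force: 60.1
```

Call:
{"method": "move_arm", "body": {"plan": [0,0,0.5,0,0,0,0,0,1.5,0,0,0,0,0,2.5,0,0,0,0,0,3.5,0,0,0,0,0,3.7,0,0,0]}}

```text
time_s: 4.28
eef_pos: [0.515, -0.2556, 0.2264]
eef_rot: [0.004, 0.707, 0.708, 0.0]
wrist_force: [-0.4, -0.3, -2.7]
opening: 0.082
grasp_force: 59.6
```

Call:
{"method": "move_arm", "body": {"plan": [-0.1,0.7,0,0,0,0,-0.15,1.7,0,0,0,0,-0.25,2.8,0,0,0,0,-0.4,4.0,0,0,0,0,-0.5,5.2,0,0,0,0,-0.6,6.4,0,0,0,0,-0.8,7.6,0,0,0,0,-0.9,8.8,0,0,0,0,-1,10,0,0,0,0,-1.1,11,0,0,0,0]}}

```text
time_s: 5.52
eef_pos: [0.4566, 0.2977, 0.2198]
eef_rot: [-0.0, 0.706, 0.708, -0.001]
wrist_force: [0.2, -0.2, -2.0]
opening: 0.082
grasp_force: 59.6
```

Call:
{"method": "move_arm", "body": {"plan": [-0.1,0.9,0,0,0,0,-0.2,1.5,0,0,0,0,-0.2,1.8,0,0,0,0,-0.2,1.8,-1,0,0,0,-0.2,1.8,-2,0,0,0,-0.2,1.8,-3,0,0,0,-0.2,1.8,-3,0,0,0]}}

```text
time_s: 6.4
eef_pos: [0.4444, 0.3827, 0.0662]
eef_rot: [-0.001, 0.707, 0.707, -0.006]
wrist_force: [-0.6, 0.6, -2.3]
opening: 0.082
grasp_force: 59.7
```

```bash
python3 - <<'E'
from h import *
o=ctrl.get_obs();p=o["eef_pos"];print(p,o["wrist_force"])
T=snap("top","t2.png");S=snap("side","s2.png")
I=[]
for c in(T,S):
    u,v=proj(c,p).astype(int);I.append(cv2.resize(c["pixels"][v-75:v+75,max(u-75,0):max(u-75,0)+150,::-1],(400,400),interpolation=2))
cv2.imwrite("pics/crop2.png",np.hstack(I))
E
```

```text
[0.44442774 0.38274669 0.06621208] [-0.64424127  0.64223478 -2.2551385 ]
```

View pics/crop2.png

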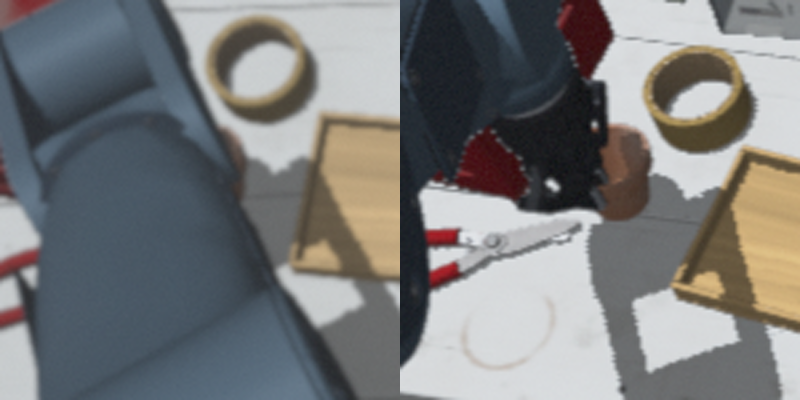

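The pot hangs at about (0.477,0.383), clear of the roll and the tray, so I lower it gently.

Call:
{"method": "move_arm", "body": {"plan": [0,0,-0.3,0,0,0,0,0,-0.4,0,0,0,0,0,-0.5,0,0,0,0,0,-0.53,0,0,0,0,0,-0.53,0,0,0]}}

```text
time_s: 7.12
eef_pos: [0.4482, 0.3863, 0.0464]
eef_rot: [-0.0, 0.707, 0.708, 0.0]
wrist_force: [-5.4, -0.5, 7.7]
opening: 0.079
grasp_force: 61.8
```

Call:
{"method": "move_arm", "body": {"plan": [0,0,0,0,0,0,0,0,0,0,0,0,0,0,0,0,0,0,0,0,0.1,0,0,0], "grip": 36}}

```text
time_s: 7.62
eef_pos: [0.4479, 0.3855, 0.0495]
eef_rot: [-0.0, 0.707, 0.707, -0.0]
wrist_force: [0.1, 0.1, 0.3]
opening: 0.421
grasp_force: 0.0
```

Call:
{"method": "move_arm", "body": {"plan": [0,0,0.5,0,0,0,0,0,1.5,0,0,0,0,0,2.5,0,0,0,0,0,3.5,0,0,0,0,-1,4.4,0,0,0,0,-2,4.6,0,0,0,0,-3,4.6,0,0,0,0,-3,4.6,0,0,0]}}

```text
time_s: 8.62
eef_pos: [0.4485, 0.2332, 0.2806]
eef_rot: [0.001, 0.708, 0.706, 0.0]
wrist_force: [-0.5, -0.2, -0.9]
opening: 0.423
grasp_force: 0.0
```

```bash
python3 - <<'E'
from h import *
T=snap("top","t3.png");S=snap("side","s3.png")
print(ctrl.get_obs()["eef_pos"])
I=[]
for c in(T,S):
    u,v=proj(c,(.478,.385,.03)).astype(int);x=max(u-50,0);print(x,v-50);I.append(cv2.resize(c["pixels"][v-50:v+50,x:x+100,::-1],(400,400),interpolation=2))
cv2.imwrite("pics/crop3.png",np.hstack(I))
E
```

```text
[0.44833945 0.23561829 0.28026598]
106 257
96 233
```

View pics/crop3.png

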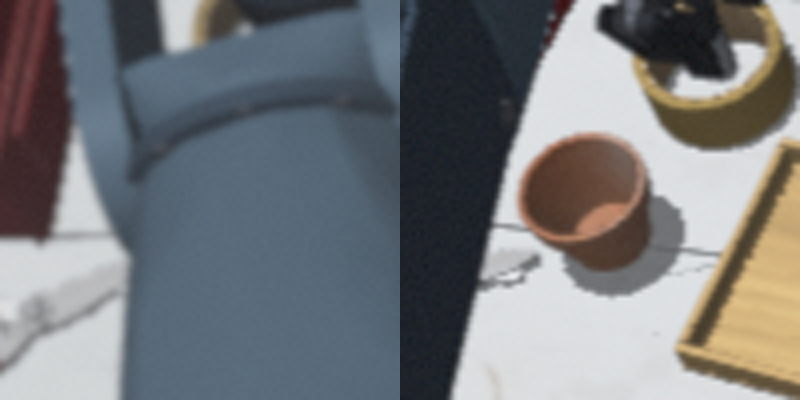

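The side crop shows the clay pot upright at about (0.48,0.385), free of the tray and the roll. Next is the pull tab.

Call:
{"method": "move_arm", "body": {"plan": [3.1,-6.55,0,0,0,-1.51,3.1,-6.55,0,0,0,-1.51,3.1,-6.55,0,0,0,-1.51,3.1,-6.55,0,0,0,-1.51,3.1,-6.55,0,0,0,-1.51,3.1,-6.55,0,0,0,-1.51,3.1,-6.55,0,0,0,-1.51,3.1,-6.55,0,0,0,-1.51,3.1,-6.55,0,0,0,-1.51,3.1,-6.55,0,0,0,-1.51], "grip": 44}}

```text
time_s: 9.98
eef_pos: [0.6034, -0.0908, 0.2795]
eef_rot: [-0.0, 0.999, 0.033, -0.0]
wrist_force: [-0.9, -0.2, 0.1]
opening: 0.518
grasp_force: 0.0
```

Call:
{"method": "move_arm", "body": {"plan": [0,0,-0.5,0,0,0,0,0,-0.8,0,0,0,0,0,-0.8,0,0,0]}}

```text
time_s: 10.35
eef_pos: [0.6023, -0.0911, 0.2382]
eef_rot: [-0.001, 0.999, 0.032, -0.001]
wrist_force: [-1.2, 0.7, -0.4]
opening: 0.516
grasp_force: 0.0
```

```bash
python3 - <<'E'
from h import *
p=ctrl.get_obs()["eef_pos"]
T=snap("top","t4.png");S=snap("side","s4.png")
print(p,R.from_quat(ctrl.get_obs()["eef_rot"][[1,2,3,0]]).as_matrix()[:,1].round(3))
I=[]
for c in(T,S):
    u,v=proj(c,p).astype(int);x=max(u-50,0);print(x,v-50,proj(c,p));I.append(cv2.resize(c["pixels"][v-50:v+50,x:x+100,::-1],(400,400),interpolation=2))
cv2.imwrite("pics/crop4.png",np.hstack(I))
E
```

```text
[ 0.60227683 -0.0911252   0.23817984] [ 0.063 -0.998  0.   ]
302 166 [352.3 216.4]
305 162 [355.3 212.2]
```

View pics/crop4.png

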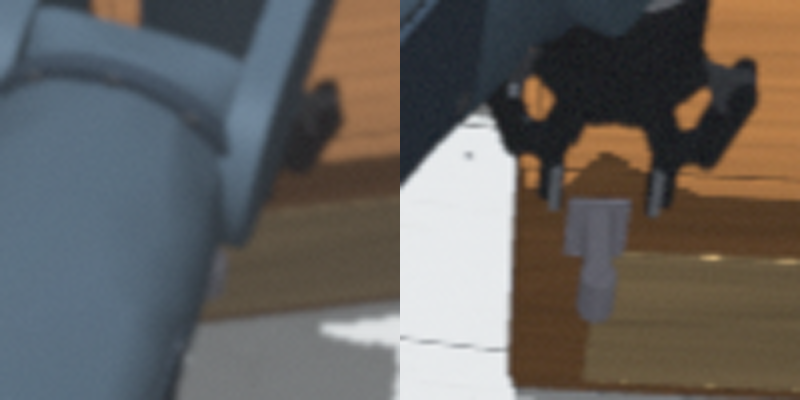

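The fingers straddle the tab in side crop pixels: pads at (555,190) and (657,195), tab near (600,270). I go down and pinch.

Call:
{"method": "move_arm", "body": {"plan": [0,0,-0.5,0,0,0,0,0,-1,0,0,0,0,0,-1.4,0,0,0,0,0,-1.4,0,0,0]}}

```text
time_s: 10.95
eef_pos: [0.6023, -0.0915, 0.1685]
eef_rot: [-0.001, 1.0, 0.031, -0.001]
wrist_force: [-0.2, 0.2, -0.3]
opening: 0.515
grasp_force: 0.0
```

Call:
{"method": "move_arm", "body": {"plan": [0,0,0,0,0,0,0,0,0,0,0,0,0,0,0,0,0,0,0,0,0,0,0,0], "grip": 0}}

```text
time_s: 11.45
eef_pos: [0.604, -0.0922, 0.1714]
eef_rot: [0.001, 1.0, 0.031, 0.001]
wrist_force: [-0.9, -1.0, 5.8]
opening: 0.154
grasp_force: 59.4
```

```bash
python3 - <<'E'
from h import *
H=np.array([.647,-.290]);r=np.array([.603,-.0915])-H
for t in(.04,.08,.12,.16,.2,.22,.24):
    c,s=np.cos(t),np.sin(t);print(t,((np.array([[c,-s],[s,c]])@r-r)/.05).round(2))
E
```

```text
0.04 [-0.16 -0.04]
0.08 [-0.31 -0.08]
0.12 [-0.47 -0.13]
0.16 [-0.62 -0.19]
0.2 [-0.77 -0.25]
0.22 [-0.85 -0.29]
0.24 [-0.92 -0.32]
```

Call:
{"method": "move_arm", "body": {"plan": [-0.16,-0.04,0,0,0,0.04,-0.31,-0.08,0,0,0,0.08,-0.47,-0.13,0,0,0,0.12,-0.62,-0.19,0,0,0,0.16,-0.77,-0.25,0,0,0,0.2,-0.85,-0.29,0,0,0,0.22,-0.85,-0.29,0,0,0,0.22,-0.85,-0.29,0,0,0,0.22]}}

```text
time_s: 12.45
eef_pos: [0.5634, -0.1084, 0.1714]
eef_rot: [0.003, 0.99, 0.14, 0.003]
wrist_force: [8.3, -7.2, -1.8]
opening: 0.158
grasp_force: 59.5
```

Call:
{"method": "move_arm", "body": {"plan": [0,0,0,0,0,0,0,0,0,0,0,0,0,0,0.3,0,0,0,0,0,1.3,0,0,0,0,0,2.2,0,0,0,0,0,2.2,0,0,0], "grip": 36}}

```text
time_s: 13.2
eef_pos: [0.563, -0.107, 0.2858]
eef_rot: [0.002, 0.99, 0.14, 0.004]
wrist_force: [0.2, 1.0, -0.2]
opening: 0.418
grasp_force: 0.0
```

```bash
python3 - <<'E'
from h import *
p=ctrl.get_obs()["eef_pos"]
S=snap("side","s5.png");print(p)
H=np.array([.647,-.290])
for t in(.19,.21,.23):
    a=.06+t;ey=np.array([-np.sin(a),np.cos(a)]);ex=np.array([np.cos(a),np.sin(a)])
    f=lambda x,y,z:np.r_[H+ex*x+ey*y,z]
    print(t,"catch",f(.033,.2,.184).round(4),"target24",f(.024,.2,.17).round(4),"edge px",proj(S,f(-.007,.242,.214)),proj(S,f(-.007,.0,.214)),"catch px",proj(S,f(.033,.2,.184)),"bead",proj(S,f(-.043,.2,.202)))
cv2.imwrite("pics/crop5.png",cv2.resize(S["pixels"][150:290,310:460,::-1],(750,600)[::1],interpolation=2)[:600,:])
E
```

```text
[ 0.5629649  -0.10696742  0.28584413]
0.19 catch [ 0.6295 -0.0881  0.184 ] target24 [ 0.6208 -0.0903  0.17  ] edge px [337.7 225.4] [447.8 216.4] catch px [353.2 217.8] bead [359.4 240.7]
0.21 catch [ 0.6255 -0.0884  0.184 ] target24 [ 0.6168 -0.0908  0.17  ] edge px [338.1 227.2] [447.9 216.4] catch px [353.2 219.2] bead [360.1 242.2]
0.23 catch [ 0.6214 -0.0889  0.184 ] target24 [ 0.6128 -0.0915  0.17  ] edge px [338.6 229. ] [448.  216.4] catch px [353.2 220.6] bead [360.8 243.7]
```

View pics/crop5.png

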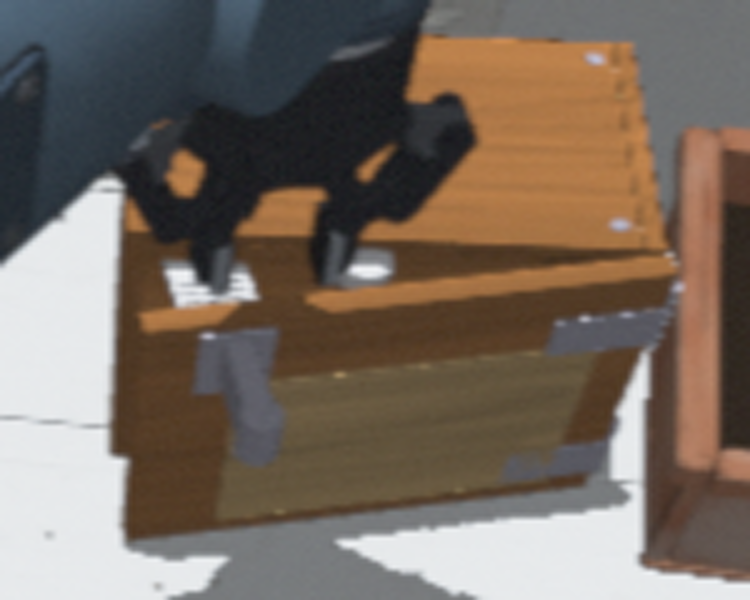

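The side crop shows the door ajar with its free corner at pixel (338,226), which means about 0.20 rad. The white catch plate is at (352,217) and the lid or cap is at (384,212). I shut the fingers and move over the catch.

Call:
{"method": "move_arm", "body": {"plan": [0.5,0.15,0,0,0,0,1.11,0.33,0,0,0,0,1.11,0.33,0,0,0,0,1.11,0.33,0,0,0,0,1.11,0.33,-0.6,0,0,0,1.11,0.33,-1.1,0,0,0,1.11,0.33,-1.1,0,0,0], "grip": 0}}

```text
time_s: 14.12
eef_pos: [0.6138, -0.0895, 0.2223]
eef_rot: [-0.001, 0.99, 0.14, -0.002]
wrist_force: [-0.4, 0.6, 0.0]
opening: -0.001
grasp_force: 0.0
```

```bash
python3 - <<'E'
from h import *
o=ctrl.get_obs();p=o["eef_pos"]
S=snap("side","s6.png");print(p,o["opening"],proj(S,p),proj(S,p+[0,0,-.05]))
cv2.imwrite("pics/crop6.png",cv2.resize(S["pixels"][180:260,320:420,::-1],(750,600),interpolation=2))
E
```

```text
[ 0.61382253 -0.08948055  0.22231756] -0.0011265226106912376 [354.5 212.6] [352.8 226.5]
```

View pics/crop6.png

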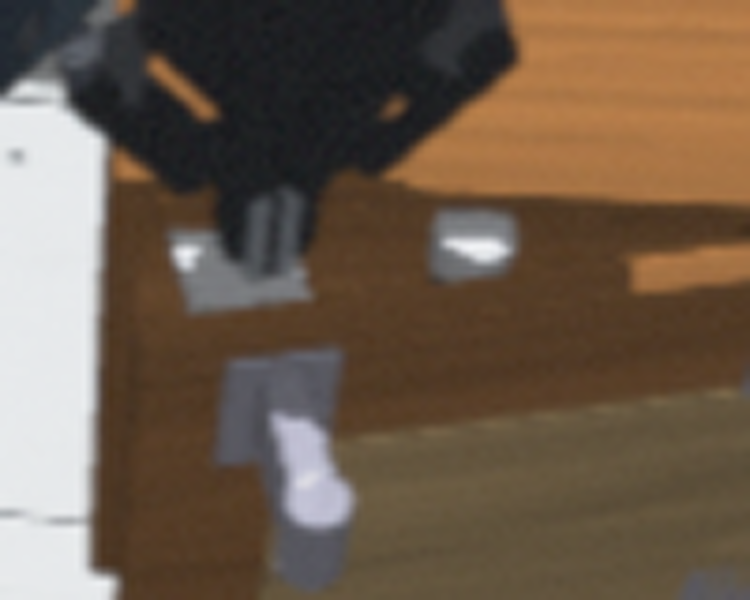

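The plate centre is at about (352,216) and the fingertips are right over it. I nudge slightly and go down.

Call:
{"method": "move_arm", "body": {"plan": [0.08,0.05,-0.2,0,0,0,0.08,0.05,-0.4,0,0,0,0.08,0.05,-0.6,0,0,0,0.08,0.05,-0.65,0,0,0]}}

```text
time_s: 14.68
eef_pos: [0.6195, -0.087, 0.191]
eef_rot: [-0.0, 0.99, 0.14, -0.001]
wrist_force: [0.6, -0.7, -0.6]
opening: 0.001
grasp_force: 0.0
```

Call:
{"method": "move_arm", "body": {"plan": [0,0,-0.15,0,0,0,0,0,-0.3,0,0,0,0,0,-0.4,0,0,0,0,0,-0.45,0,0,0,0,0,-0.45,0,0,0]}}

```text
time_s: 15.3
eef_pos: [0.6206, -0.0873, 0.1704]
eef_rot: [0.0, 0.99, 0.14, 0.001]
wrist_force: [-0.3, 0.8, 6.3]
opening: -0.001
grasp_force: 3.0
```

```bash
python3 - <<'E'
from h import *
H=np.array([.647,-.290]);p=np.array([.6206,-.0873])
for t in list(np.arange(.21,.5,.03))+list(np.arange(.5,1.36,.085)):
    a=.06+t;q=H+np.array([np.cos(a),np.sin(a)])*.016+np.array([-np.sin(a),np.cos(a)])*.202
    print(round(t,3),((q-p)/.05).round(2),round(t-.22,3))
E
```

```text
0.21 [-0.24 -0.08] -0.01
0.24 [-0.36 -0.1 ] 0.02
0.27 [-0.48 -0.13] 0.05
0.3 [-0.6  -0.16] 0.08
0.33 [-0.71 -0.2 ] 0.11
0.36 [-0.83 -0.23] 0.14
0.39 [-0.94 -0.28] 0.17
0.42 [-1.05 -0.32] 0.2
0.45 [-1.16 -0.37] 0.23
0.48 [-1.27 -0.42] 0.26
0.5 [-1.35 -0.46] 0.28
0.585 [-1.65 -0.63] 0.365
0.67 [-1.93 -0.83] 0.45
0.755 [-2.19 -1.05] 0.535
0.84 [-2.44 -1.29] 0.62
0.925 [-2.66 -1.55] 0.705
1.01 [-2.86 -1.83] 0.79
1.095 [-3.04 -2.13] 0.875
1.18 [-3.19 -2.44] 0.96
1.265 [-3.31 -2.76] 1.045
1.35 [-3.41 -3.09] 1.13
```

Call:
{"method": "move_arm", "body": {"plan": [-0.12,-0.04,-0.04,0,0,0,-0.24,-0.08,-0.04,0,0,0,-0.36,-0.1,-0.04,0,0,0.02,-0.48,-0.13,-0.04,0,0,0.05,-0.6,-0.16,-0.04,0,0,0.08,-0.71,-0.2,-0.04,0,0,0.11,-0.83,-0.23,-0.04,0,0,0.14,-0.94,-0.28,-0.04,0,0,0.17,-1.05,-0.32,-0.04,0,0,0.2,-1.16,-0.37,-0.04,0,0,0.23]}}

```text
time_s: 16.55
eef_pos: [0.5639, -0.1073, 0.1696]
eef_rot: [0.002, 0.967, 0.253, 0.002]
wrist_force: [3.0, -4.3, 6.8]
opening: 0.001
grasp_force: 3.1
```

Call:
{"method": "move_arm", "body": {"plan": [-0.19,-0.09,0,0,0,0.05,-0.49,-0.26,0,0,0,0.135,-0.77,-0.46,0,0,0,0.22,-1.03,-0.68,0,0,0,0.305,-1.28,-0.92,0,0,0,0.39,-1.5,-1.18,0,0,0,0.475,-1.7,-1.46,0,0,0,0.56,-1.88,-1.76,0,0,0,0.645,-2.03,-2.07,0,0,0,0.73,-2.15,-2.39,0,0,0,0.815]}}

```text
time_s: 17.8
eef_pos: [0.4565, -0.2269, 0.1696]
eef_rot: [0.003, 0.787, 0.617, 0.001]
wrist_force: [4.9, -0.4, 6.3]
opening: -0.005
grasp_force: 3.1
```

Call:
{"method": "move_arm", "body": {"plan": [-0.1,-0.33,0,0,0,0.085,-0.1,-0.33,0,0,0,0.085,-0.1,-0.33,0,0,0,0.085]}}

```text
time_s: 18.18
eef_pos: [0.4512, -0.2434, 0.1694]
eef_rot: [0.003, 0.761, 0.648, 0.001]
wrist_force: [1.9, -1.0, 6.1]
opening: 0.002
grasp_force: 3.1
```

Call:
{"method": "move_arm", "body": {"plan": [0,0.1,0.6,0,0,0,0,0.2,1.4,0,0,0,0,0.2,2.4,0,0,0,-1,0.5,3.2,0,0,0,-2,1.5,3.4,0,0,0,-2,2.5,3.4,0,0,0,-2,3.5,3.4,0,0,0,-2,4.5,3.4,0,0,0]}}

```text
time_s: 19.18
eef_pos: [0.3492, -0.0154, 0.3378]
eef_rot: [0.0, 0.761, 0.648, 0.0]
wrist_force: [0.7, -0.2, -0.6]
opening: -0.002
grasp_force: 0.0
```

```bash
python3 - <<'E'
from h import *
T=snap("top","t7.png");S=snap("side","s7.png")
I=[cv2.resize(T["pixels"][160:310,320:470,::-1],(400,400),interpolation=2),cv2.resize(S["pixels"][160:310,320:470,::-1],(400,400),interpolation=2)]
cv2.imwrite("pics/crop7.png",np.hstack(I))
E
```

```text
(no output)
```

View pics/crop7.png

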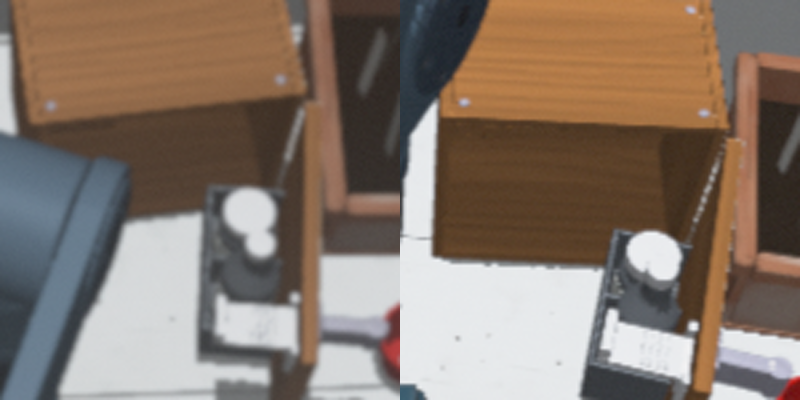

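The crop shows the door wide open. The jar's lid is in the inner pocket at top crop (250,213), and the bottle's cap is at top crop (261,245), pixel (418,252). The catch plate is nearer the robot, at crop (258,322).

```bash
python3 - <<'E'
from h import *
T=cv2.imread("pics/t7.png");S=cv2.imread("pics/s7.png");c,s=ctrl.camera("top"),ctrl.camera("side")
f=ray(c,436.3,295,.214);h=ray(c,437,199.4,.214);print("door top",h.round(3),f.round(3))
print("cap",ray(c,417.9,251.9,.193).round(3))
H=np.array([.647,-.290])
for th in(1.25,1.3,1.35):
    a=.06+th;q=lambda x,y,z:np.r_[H+np.array([np.cos(a),np.sin(a)])*x+np.array([-np.sin(a),np.cos(a)])*y,z]
    b=q(.04,.131,.193);j=q(.04,.061,.113);print(th,b.round(3),proj(c,b),proj(s,b),"jar",proj(c,j),proj(s,j),"free",proj(c,q(0,.242,.214)),proj(s,q(0,.242,.214)),"catch",proj(c,q(.033,.2,.184)))
g=cv2.cvtColor(S,cv2.COLOR_BGR2GRAY)[240:275:2,402:432:2];print(g)
E
```

```text
door top [ 0.652 -0.288  0.214] [ 0.42  -0.262  0.214]
cap [ 0.531 -0.236  0.193]
1.25 [ 0.531 -0.218  0.193] [409.8 252.4] [410.8 259.3] jar [410.8 240.2] [413.1 254.6] free [420.7 298.6] [416.6 305.4] catch [407.1 282.6]
1.3 [ 0.527 -0.223  0.193] [412.6 253.7] [413.6 261. ] jar [412.  241.1] [414.2 255.7] free [426.4 299.7] [422.9 307.6] catch [411.5 284.1]
1.35 [ 0.524 -0.23   0.193] [415.4 254.9] [416.5 262.7] jar [413.2 242.1] [415.3 256.8] free [432.1 300.5] [429.2 309.5] catch [416.  285.4]
[[ 67  67  66  67  67  67  66  65  62  53  52  48  51  60  76]
 [ 67  65  64  66  64  65  65  64  65  54  51  51  53  59 135]
 [ 68  70  70  68  70  69  66  69  68  56  50  51  56  61  76]
 [ 96  96  86  76  99 134 135 125  83  59  49  50  61  65  81]
 [ 66  70  91 180 231 235 235 234 229 148  62  56  58  76  61]
 [ 63  60 190 235 235 235 235 236 235 234 206  81  70  84  59]
 [ 58  86 232 236 236 236 235 235 235 236 234 145 106 110  60]
 [ 58  98 233 236 236 236 236 234 235 235 236 209  69  59  60]
 [ 59  99 219 236 236 236 236 235 235 235 233 226  81  55  58]
 [ 66  96 173 234 236 224 235 235 235 235 235 194  62  54  60]
 [ 78  84 110 177 230 207 235 236 236 236 235 177  59  56  59]
 [ 77  79  88 106 128 123 221 237 236 236 232 120  59  56  58]
 [ 77  85  61  84 107 104 124 202 225 224 160  62  58  56  61]
 [107  78  78  75  78  80 109 115 114 111  98  90  56  60  63]
 [103  76  84  88  65  53  68  90 103  78 114  88  54  60  60]
 [103  90  89  88  73  57  60  59  60  60 103  70  56  59  59]
 [ 84  91  91  95  86  67  57  59  58  60  81  60  58  59  61]
 [ 85  93  95  95  96  89  72  68  62  64  81  67  57  60  61]]
```

```bash
python3 - <<'E'
from h import *
s=ctrl.camera("side");print([ray(s,418.5,v,.193).round(3) for v in(258,260)],ctrl.get_obs()["eef_pos"])
E
```

```text
[array([ 0.536, -0.234,  0.193]), array([ 0.531, -0.234,  0.193])] [ 0.34962985 -0.01696665  0.33762786]
```

Call:
{"method": "move_arm", "body": {"plan": [3.55,-4.4,0,0,0,0.05,3.55,-4.4,0,0,0,0.05,3.55,-4.4,0,0,0,0.05,3.55,-4.4,0,0,0,0.05,3.55,-4.4,0,0,0,0.05,3.55,-4.4,0,0,0,0.05,3.55,-4.4,-1.2,0,0,0.05,3.55,-4.4,-1.9,0,0,0.05,3.55,-4.4,-1.9,0,0,0.05], "grip": 50}}

```text
time_s: 20.55
eef_pos: [0.5245, -0.2359, 0.2395]
eef_rot: [-0.004, 0.745, 0.667, -0.001]
wrist_force: [-0.6, 0.2, 0.8]
opening: 0.583
grasp_force: 0.0
```

```bash
python3 - <<'E'
from h import *
o=ctrl.get_obs();p=o["eef_pos"]
S=snap("side","s8.png");print(p,o["opening"],proj(S,p),proj(S,p+[0,0,.193-p[2]]))
cv2.imwrite("pics/crop8.png",cv2.resize(S["pixels"][200:320,350:500,::-1],(750,600),interpolation=2))
E
```

```text
[ 0.52452165 -0.23594861  0.23953191] 0.5833628540538698 [424.1 250.4] [419.6 262.9]
```

View pics/crop8.png

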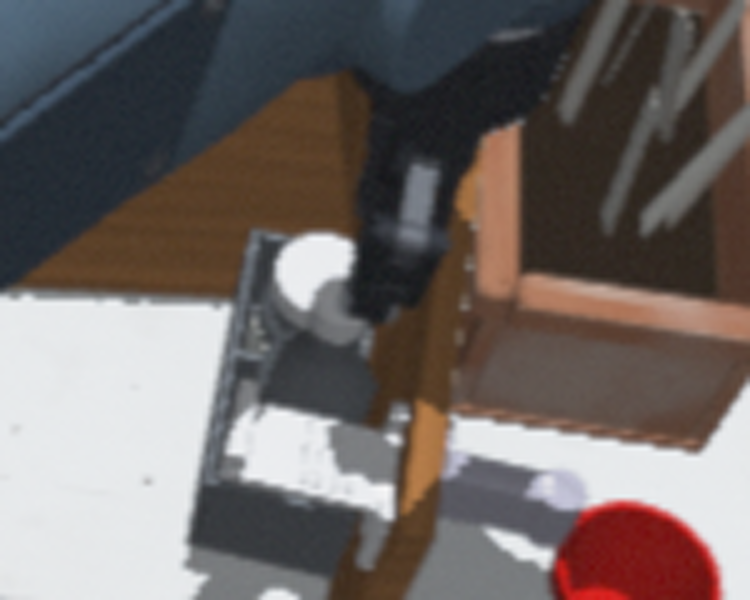

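The cap (shaded) is at crop (338,308), pixel (417.6,261.6), so I correct about +4 mm in x and y, then go down and grip.

Call:
{"method": "move_arm", "body": {"plan": [0.07,0.07,-0.3,0,0,0,0.07,0.07,-0.7,0,0,0,0.07,0.07,-1.1,0,0,0,0.07,0.07,-1.47,0,0,0,0.07,0.07,-1.47,0,0,0]}}

```text
time_s: 21.22
eef_pos: [0.5301, -0.2327, 0.1681]
eef_rot: [-0.001, 0.745, 0.668, -0.0]
wrist_force: [0.2, -0.1, -0.4]
opening: 0.585
grasp_force: 0.0
```

Call:
{"method": "move_arm", "body": {"plan": [0,0,0,0,0,0,0,0,0,0,0,0,0,0,0,0,0,0,0,0,0,0,0,0,0,0,0,0,0,0], "grip": 0}}

```text
time_s: 21.85
eef_pos: [0.5315, -0.2338, 0.1706]
eef_rot: [0.001, 0.745, 0.668, 0.0]
wrist_force: [1.2, -1.9, 6.8]
opening: 0.271
grasp_force: 59.0
```

Call:
{"method": "move_arm", "body": {"plan": [0,0,0.2,0,0,0,0,0,0.5,0,0,0,0,0,0.9,0,0,0,0,0,1.4,0,0,0,0,0,1.9,0,0,0,0,0,2.4,0,0,0,0,0,2.9,0,0,0,0,0,3.3,0,0,0,0,0,3.5,0,0,0,0,0,3.5,0,0,0]}}

```text
time_s: 23.1
eef_pos: [0.5307, -0.2333, 0.345]
eef_rot: [0.001, 0.745, 0.668, 0.0]
wrist_force: [0.5, -0.8, -2.6]
opening: 0.263
grasp_force: 59.1
```

Call:
{"method": "move_arm", "body": {"plan": [-0.1,0.3,0,0,0,0,-0.2,0.9,0,0,0,0,-0.3,1.7,0,0,0,0,-0.5,2.6,0,0,0,0,-0.6,3.5,0,0,0,0,-0.8,4.4,0,0,0,0,-0.9,5.3,0,0,0,0,-1.1,6.2,0,0,0,0,-1.25,7.1,0,0,0,0,-1.4,7.9,0,0,0,0]}}

```text
time_s: 24.35
eef_pos: [0.4588, 0.1639, 0.3433]
eef_rot: [-0.001, 0.744, 0.668, -0.001]
wrist_force: [0.5, -0.7, -2.3]
opening: 0.262
grasp_force: 59.1
```

Call:
{"method": "move_arm", "body": {"plan": [-0.1,0.5,0,0,0,0,-0.14,0.8,0,0,0,0,-0.14,0.86,0,0,0,0,-0.14,0.86,-0.6,0,0,0,-0.14,0.86,-1.4,0,0,0,-0.14,0.86,-2.2,0,0,0,-0.14,0.86,-2.9,0,0,0,-0.14,0.86,-3.3,0,0,0,-0.14,0.86,-3.3,0,0,0]}}

```text
time_s: 25.48
eef_pos: [0.4524, 0.2036, 0.1774]
eef_rot: [-0.001, 0.745, 0.667, -0.002]
wrist_force: [0.2, -0.7, -3.1]
opening: 0.265
grasp_force: 59.2
```

```bash
python3 - <<'E'
from h import *
o=ctrl.get_obs();p=o["eef_pos"]
S=snap("side","s9.png");print(p,o["opening"],o["wrist_force"])
cv2.imwrite("pics/crop9.png",np.hstack([S["pixels"][180:380,130:330,::-1],S["pixels"][180:380,300:500,::-1]]))
cv2.imwrite("pics/crop9.png",cv2.resize(cv2.imread("pics/crop9.png"),(800,400)))
E
```

```text
[0.45240722 0.20357706 0.17741205] 0.2648704207154871 [ 0.24859993 -0.74762958 -3.10010758]
```

View pics/crop9.png

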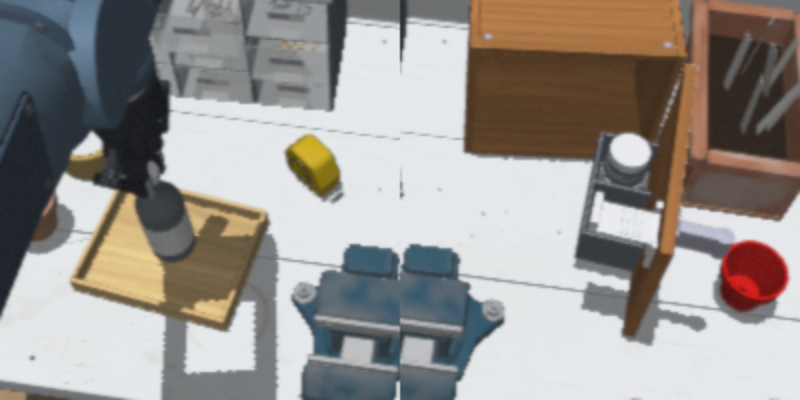

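The bottle hangs upright over the tray, the jar is in its pocket and the door stands open. I lower it.

Call:
{"method": "move_arm", "body": {"plan": [0,0,-0.2,0,0,0,0,0,-0.35,0,0,0,0,0,-0.45,0,0,0,0,0,-0.52,0,0,0,0,0,-0.57,0,0,0,0,0,-0.6,0,0,0,0,0,-0.6,0,0,0]}}

```text
time_s: 26.4
eef_pos: [0.4536, 0.2048, 0.1493]
eef_rot: [-0.0, 0.745, 0.668, -0.0]
wrist_force: [0.4, 0.2, -3.5]
opening: 0.27
grasp_force: 59.3
```

Call:
{"method": "move_arm", "body": {"plan": [0,0,-0.04,0,0,0,0,0,-0.08,0,0,0,0,0,-0.08,0,0,0]}}

```text
time_s: 26.78
eef_pos: [0.4559, 0.2052, 0.1484]
eef_rot: [0.001, 0.745, 0.668, 0.002]
wrist_force: [-1.2, -1.1, 13.9]
opening: 0.269
grasp_force: 60.8
```

Contact. I ease back a little, release and withdraw.

Call:
{"method": "move_arm", "body": {"plan": [0,0,0.1,0,0,0,0,0,0.1,0,0,0]}}

```text
time_s: 27.02
eef_pos: [0.4537, 0.2048, 0.1505]
eef_rot: [0.0, 0.745, 0.668, 0.0]
wrist_force: [0.1, 0.4, -3.0]
opening: 0.27
grasp_force: 59.3
```

Call:
{"method": "move_arm", "body": {"plan": [0,0,0,0,0,0,0,0,0,0,0,0,0,0,0,0,0,0,0,0,0.2,0,0,0,0,0,1,0,0,0,0,0,2,0,0,0,0,0,3,0,0,0,0,0,4,0,0,0,-2,-2,4,0,0,0,-2,-2,4,0,0,0], "grip": 50}}

```text
time_s: 28.28
eef_pos: [0.3645, 0.1157, 0.3516]
eef_rot: [0.001, 0.744, 0.668, 0.001]
wrist_force: [-0.4, -1.2, 0.5]
opening: 0.584
grasp_force: 0.0
```

```bash
python3 - <<'E'
from h import *
S=snap("side","s10.png");T=snap("top","t10.png")
cv2.imwrite("pics/crop10.png",cv2.resize(np.hstack([S["pixels"][210:360,100:300,::-1],T["pixels"][220:370,140:340,::-1]]),(800,300)))
E
```

```text
(no output)
```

View pics/crop10.png

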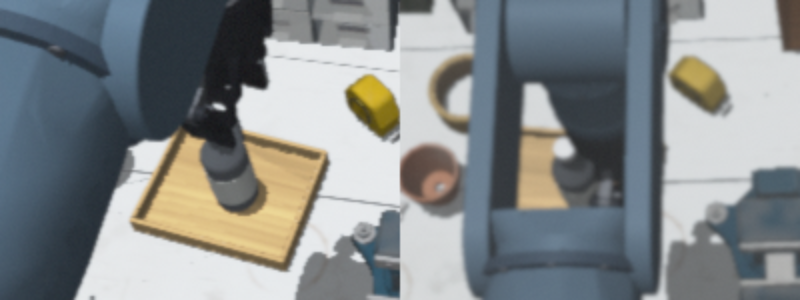

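The bottle stands upright near the middle of the tray, the pot stands upright by the roll, and the gripper is clear of everything. I hand in.

```bash
python3 -c "
from bench import ctrl
print(ctrl.hand_in())"
```

```text
the job is handed in; nothing more can be done
None
```

I've handed the job in; no verdict came back. In the last pictures the tall bottle is upright in the tray, the door is wide open with the squat jar in its pocket, and the clay pot is upright left of the tray; the tape measure and tape roll were never touched.

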